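Open the UV steriliser

ROBOT

A 6-joint arm with a two-finger parallel gripper is mounted at the origin on a cart in front of the work surface, level with it; the furniture and walls round the work are solid. World frame = base frame: x ahead of the robot, y to its left, z up, the work surface at z = 0. Lengths are in mm, angles in rad, forces in N, time in s.
With the tool pointing down it reaches from about 350 to 875 mm from the base axis. Payload 4.2 kg.
Tool frame: the origin (TCP) lies midway between the tips of the shut fingers; the grasp point (between the pads) lies ctrl.grip_depth behind it (ctrl.grip_depth is the distance from the TCP to the grasp point, in mm); z points along the fingers, y is the direction in which the jaws open and shut (so a half turn about z gives the same grasp; the last joint's range is limited). The gripper opens to 87 mm and grips with 3 to 60 N. Pads are 19 mm wide; open, the fingers measure 117 mm over their backs; the gripper's body (75 mm by 190 mm) begins 51 mm behind the grasp point.
Start: joints at [-0.952, 0.385, 0.008, 0, -1.194, -0.259], TCP at [220.069, -584.952, 222.55] pointing down, gripper open.
Joint ranges: [-3.14, 3.14], [-1.21, 2.06], [-1.07, 1.41], [-3.16, 2.05], [-2.99, -0.16], [-3.1, 3.1]. Speed limits (rad/s): [2.79, 2.79, 3.14, 3.14, 3.14, 3.14].

INTERFACE

Orientations are given as a unit quaternion [x, y, z, w].
In Python, from rig import ctrl gives the robot as it stands.
- The arm moves only by the shell command python3 -m handwheel 'ROWS' [FORCE]. ROWS is JSON, a list of rows, each a list of 5 numbers: the opening, from 0 (shut) to 1 (fully open), then the shift along the tool's x, y, z in m, then the turn about the tool's z in rad. A call has 1 to 12 rows; each row is the pose to reach, as a shift and turn from the pose commanded when the call began, along the tool's axes at that moment; what a row does not reach only later rows make up. A row lasts 1/12 s, in which the tool goes at most 41.7 mm and 7.16 degrees, less where a joint would pass 70% of its speed; a pose out of reach is approached as far as the arm can. A call with a gripper value outside its range is refused whole. The fingers move at their own pace and stop on an object; FORCE is the grip in N (left out, the last holds). Time passes only in rows, so rows that repeat a pose let the fingers close. It gives the time, the measured TCP pose, the force and the opening at its end, in the units of the state.
- ctrl.state(): the state, without advancing time (a new reading comes with each control period).
- ctrl.grab_frame(name): name is "scene" or "side" or "wrist"; returns the picture (420x560x3 uint8, red, green, blue); there is no depth.
- ctrl.calibration(name): a dict with "mtx" (3x3 intrinsics, pixels), "origin" and "attitude" of the camera in the world. Camera axes: x right, y down, z forward; pixel columns grow to the right and rows downward; lengths in mm; the calibration is good to about 2 mm. A picture is of the moment at which its call begins: read the wrist's pose just before it. calibration takes no time and is no camera call; for the wrist camera it gives the pose at the moment of the call.
- ctrl.sign_off(): hands the job in, once; it reports no verdict.
Trained networks look in the newest picture that a camera, given by its name, has taken for a name from the list of things; names that differ only in an ending like _2 or _b are one class to them, and where a whole thing is asked for, a point or a joint stands for the part that bears it (a point fixed in the world has none). Each returns a list of dicts, best first, with "p" (0 to 1); they miss things now and then, are a little off and sometimes report something else, mostly with a low value. They report only what shows in the picture. A call takes as long as a camera call. They do not tell look-alikes from the thing itself.
- ctrl.silhouettes(name, camera): "pixels" (420x560 bool, what is visible of it) and "xy" ([column, row] in pixels, amid what is visible of it).
- ctrl.tip_of(name, camera): "xy" ([column, row] in pixels: a listed point, or the origin of a listed thing).
The state is a dict: "time": time; "joints": joint angles; "dq": joint speeds; "joint_efforts": joint torques, N m; "position": TCP position; "ee_rot": TCP orientation; "contact_force": force on the tool from outside, world axes, zero at the start; "moment": the same for the moment, N m; "grip_width": finger opening in mm.
Only numpy, scipy, OpenCV 4.12 (cv2) and the standard library are available. Lean on these libraries where they do the work, as an engineer would, in place of code of your own. Each camera call takes 0.05 s, during which the arm holds its last target. There are 200 camera calls.

TASK

The instruments in the UV steriliser have had their time. Switch the lamp off at its rocker switch while the tray is still shut, and push the stack of two culture dishes that stands in front of the tray aside along the worktop, clear of the tray's way; then hook a fingertip behind the tray's upturned lip and draw the tray out all the way to its stop, without running it into the dishes. Do it with the fingertips and lift nothing: the dishes stay level, one on the other, the forceps and spatula ride out lying in the tray, and everything else stays where it is.

Things in the scene. Friction and masses are not known exactly. Their poses are not given: they have to be found in the camera images.
- steriliser: fixed white sheet-metal case, 180 deep (x) x 260 wide (y) x 82 mm high, amber window in its lid. Origin: centre of its footprint, at worktop height; +x to its back, +y to its left seen from the tray side (which faces the robot). Its right-hand 52 mm (y -130 to -78) is a control bay with a rocker switch and, behind it, a fixed round dial; the tray fills the rest of the front, centred on y = +26 mm
- lamp_rocker (a joint): lamp switch on top of the control bay: grey V-shaped rocker, 48 long (along the case's x) x 24 mm wide; hinge at x -53, y -104 mm of the case, 89 mm above the worktop. 0 = on (far half down and level, near half tilted up 0.30 rad), 0.30 rad = off (near half down and level, its top then 92 mm above the worktop). Stays where left; needs about 3 N on the middle of a half
- rocker_near_half (a point): point on the top of the rocker's near half (the half toward the tray side), 13 mm from the hinge; moves with it: press here, downward, for off
- steriliser_tray (a joint): how far the tray is drawn out, m: 0 = shut, 0.090 = at its stop. Slides along the case's -x with about 3 N of friction and stays where left. Its front plate is 200 mm wide (100 mm to each side of the tray's centre line) and stands from 9 to 62 mm above the worktop, 6 mm before the case; the pull (see lip_inner) sticks out 43 mm before the plate
- lip_inner (a point): middle of the pull's upturned lip: its top edge, on the side toward the case, 65 mm above the worktop. The pull is a steel channel on the tray's front plate, 150 mm long (along the case's y), open upward and at both ends: lip 3 mm thick, channel floor 42 mm above the worktop, clear gap of 40 mm (along x) between lip and front plate. Moves with the tray
- tray_floor (a point): centre of the tray's floor, on its upper side, 15 mm above the worktop; tray inside 148 x 185 mm, walls 21 mm high. Moves with the tray
- jar: loose clear screw jar, 48 mm in diameter, 64 mm high, to the left of the case; bystander. Origin: centre of its underside
- forceps: loose steel forceps, 128 x 18 x 10 mm, lying in the tray. Origin: middle of its underside
- spatula: loose nickel spatula with a wooden handle, 173 x 13 x 13 mm, lying in the tray. Origin: middle of its underside
- dish_lower: lower of two loose culture dishes stacked in front of the tray, in its way: a flat round closed dish, 91 mm in diameter, 14 mm high, 0.04 kg, lying on the worktop. Origin: centre of its underside, z up
- dish_upper: upper dish of the stack, the same size, lying on the lower one (the stack is 28 mm high) and not fastened to it. Origin: centre of its underside, z up
- beaker: loose glass beaker, 70 mm in diameter, 86 mm high, to the left of the case; bystander. Origin: centre of its underside
- squeeze_bottle: loose milky squeeze bottle, 70 mm in diameter, 146 mm high, to the right of the case; bystander. Origin: centre of its underside
- vial: loose small amber bottle with a wide cream cap, 39 mm in diameter, 64 mm high, to the right of the case; bystander. Origin: centre of its underside
- marker: loose black marker pen, 138 x 13 x 15 mm, lying on the worktop in front, to the left; bystander. Origin: middle of its underside
Not all that is in view belongs to the job. What is shaped like the dish_lower but purple or turquoise is not meant.

How it is judged:
By the outcome, as a careful person would: the job done as asked, in the order asked, and still so for the second after the job is handed in, with the robot touching nothing.
It also fails if it takes over 64 s, if anything falls off the work surface, if the arm or the gripper's body presses on something with over 40 N, if the wrist force passes 120 N, or if a joint passes its speed limit or range.

## Working session

There is one attempt and no reset: what is moved stays moved. The work goes in short steps, Python scripts to look and compute and a shell command to move; the robot and the scene stay as the last step left them, time stands still between calls to the robot, and variables do not carry over. Pictures are saved under pics/ and viewed, about 8 in all and at most 12, crops included, and the job is handed in when it is done.

```bash
mkdir -p pics; cat > h.py <<'E'
import numpy as np, cv2
from rig import ctrl
from scipy.spatial.transform import Rotation as R
def cal(n):
    c=ctrl.calibration(n); A=np.array(c["attitude"],float)
    A=R.from_quat(A).as_matrix() if A.size==4 else A.reshape(3,3)
    return np.array(c["mtx"],float),np.array(c["origin"],float),A
def ray(n,uv,z):
    K,o,A=cal(n); d=A@np.linalg.solve(K,[uv[0],uv[1],1.]); return o+d*(z-o[2])/d[2]
def proj(n,p):
    K,o,A=cal(n); q=K@(A.T@(np.array(p,float)-o)); return q[:2]/q[2]
def save(n,f):
    im=ctrl.grab_frame(n); cv2.imwrite(f,im[:,:,::-1]); return im
E
python3 - <<'E'
from h import *
print(ctrl.calibration("scene"), ctrl.calibration("side"), ctrl.grip_depth)
s=ctrl.state(); print(s)
a=save("scene","pics/s0.png"); 
b=save("side","pics/d0.png")
for n in ("scene","side"):
  for t in ("steriliser","lamp_rocker","rocker_near_half","lip_inner","tray_floor","dish_lower","dish_upper","jar","beaker","squeeze_bottle","vial","marker","forceps","spatula"):
    print(n,t,[(np.round(r["xy"]).tolist(),round(r["p"],2)) for r in ctrl.tip_of(t,n)[:4]])
E
```

```text
{'mtx': array([[539.28019519,   0.        , 286.79319134],
       [  0.        , 539.28019519, 208.96449011],
       [  0.        ,   0.        ,   1.        ]]), 'origin': array([-135.4946745 , 1028.50304642,  639.53342712]), 'attitude': array([-0.26126015,  0.80676882, -0.50385026,  0.16432321])} {'mtx': array([[491.3658466 ,   0.        , 274.45205735],
       [  0.        , 491.3658466 , 213.72639535],
       [  0.        ,   0.        ,   1.        ]]), 'origin': array([ 627.9519204 , 1169.15457662,  704.42094512]), 'attitude': array([ 0.02999961,  0.86347503, -0.50292724, -0.02398106])} 18.700000000000003
{'time': 0.0, 'joints': array([-9.52404106e-01,  3.85542267e-01,  6.63999185e-03, -5.03262721e-04,
       -1.19400405e+00, -2.58583030e-01]), 'dq': array([-3.02648810e-04, -4.24102453e-05, -2.70468758e-03,  2.65788793e-03,
       -1.15071023e-03, -6.13426683e-04]), 'joint_efforts': array([-2.00162194e-04, -3.90668106e+01,  1.87407178e+01,  4.22007948e+00,
        1.09123657e-02, -1.93493192e-04]), 'position': array([ 219.85750897, -584.41244093,  221.47314301]), 'ee_rot': array([-1.78844270e-01,  9.83876801e-01,  1.05448942e-03, -2.36166297e-04]), 'contact_force': array([-0.06217042, -1.04040059,  0.15107186]), 'moment': array([-0.00695865, -0.02629147,  0.01226946]), 'grip_width': 86.98616191323924}
scene steriliser [([261.0, 210.0], 0.73)]Traceback (most recent call last):
  File "<stdin>", line 8, in <module>
ValueError: it knows: beaker, dish_lower, dish_upper, forceps, jar, lip_inner, marker, rocker_near_half, spatula, squeeze_bottle, steriliser, tray_floor, vial
```

View pics/s0.png

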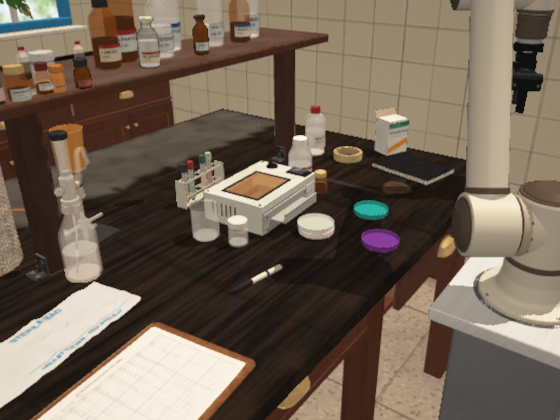

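View pics/d0.png

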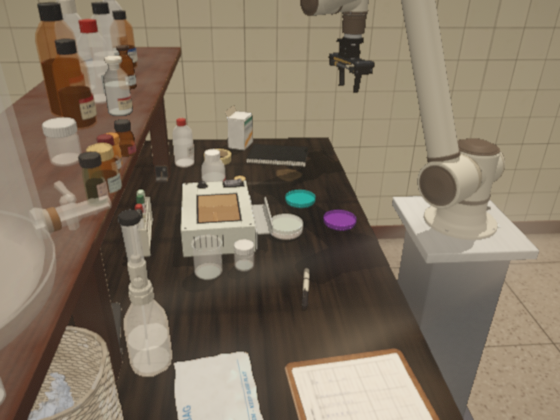

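The scene picture shows the white steriliser at about (261,195) and a white dish stack at (316,226). There is a turquoise dish at (370,210) and a purple one at (380,240). The described stack is the white one, because it stands directly before the tray and is two high.

```bash
cat >> h.py <<'E'
def tri(obs):
    M=[];b=[]
    for n,uv in obs:
        K,o,A=cal(n); d=A@np.linalg.solve(K,[uv[0],uv[1],1.]); d/=np.linalg.norm(d); P=np.eye(3)-np.outer(d,d); M.append(P);b.append(P@o)
    return np.linalg.lstsq(np.vstack(M),np.hstack(b),rcond=None)[0]
E
python3 - <<'E'
from h import *
a=save("scene","pics/s1.png");b=save("side","pics/d1.png")
Z=dict(steriliser=0,rocker_near_half=95,lip_inner=65,tray_floor=15,dish_lower=0,dish_upper=14,jar=0,beaker=0,squeeze_bottle=0,vial=0,marker=0)
for t in Z:
  o=[]
  for n in ("scene","side"):
    r=ctrl.tip_of(t,n)
    for q in r[:3]:
      print(t,n,np.round(q["xy"],1),round(q["p"],2),np.round(ray(n,q["xy"],Z[t])[:2]))
    if r:o.append((n,r[0]["xy"]))
  if len(o)==2: print("   tri",np.round(tri(o)))
c1=cv2.resize(a[140:270,180:420],None,fx=3.3,fy=3.3,interpolation=cv2.INTER_CUBIC)
cv2.imwrite("pics/s1c.png",c1[:,:,::-1])
E
```

```text
steriliser scene [261.3 210.2] 0.6 [687.  14.]
steriliser side [216.  231.1] 0.8 [692.  17.]
   tri [693.   7.  -5.]
rocker_near_half scene [304.9 170.1] 0.62 [622. -98.]
rocker_near_half side [238.7 178.5] 0.52 [ 626. -113.]
   tri [ 626. -106.   95.]
lip_inner scene [297.4 200.5] 0.97 [564.  20.]
lip_inner side [265.9 211.4] 0.84 [557.  31.]
   tri [557.  32.  69.]
tray_floor scene [258.6 210.7] 0.68 [671.  44.]
dish_lower scene [376.  242.6] 0.82 [354.  -9.]
dish_lower scene [368.6 211.9] 0.81 [ 447. -146.]
dish_lower scene [316.1 229.9] 0.75 [506.  21.]
dish_lower side [301.  198.8] 0.69 [ 437. -158.]
dish_lower side [286.5 229.6] 0.53 [499.  20.]
   tri [ 427. -173.  -54.]
dish_upper scene [312.1 223.4] 0.62 [519.  20.]
dish_upper side [283.4 227.3] 0.93 [509.  31.]
   tri [510.  36.  20.]
jar scene [237.1 246.5] 0.7 [612. 200.]
jar scene [256.1 279.6] 0.67 [487. 284.]
jar side [245.6 263.2] 0.63 [616. 173.]
   tri [615. 193.   4.]
beaker scene [203.9 237.7] 0.92 [706. 215.]
beaker side [212.6 274.9] 0.86 [695. 216.]
   tri [694. 227.   8.]
vial scene [317.7 190.2] 0.67 [ 636. -186.]
marker scene [256.9 278.9] 0.88 [487. 281.]
marker side [303.8 288.5] 0.64 [485. 281.]
   tri [485. 283.   2.]
```

View pics/s1c.png

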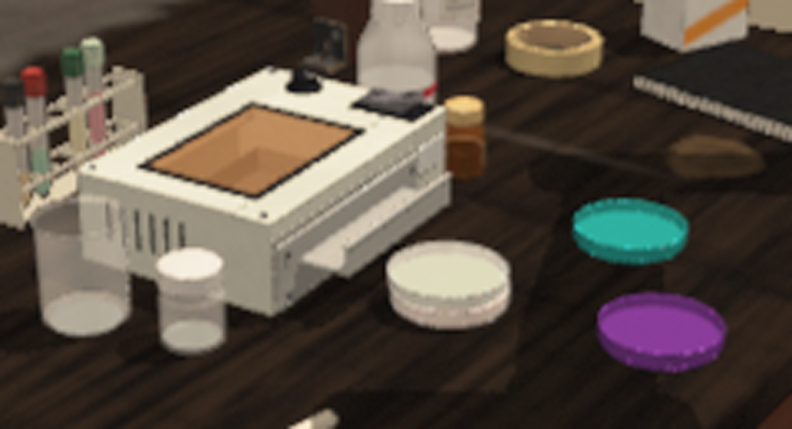

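The crop shows the shut case with its pull facing the robot. The dark rocker is at crop (395,100), and the white stack stands right in front of the pull at (448,283). The turquoise and purple dishes are single look-alikes nearer the robot. Next I'll get the case yaw, the marker ends and the bottle.

```bash
python3 - <<'E'
from h import *
for c in [(275,224),(82,178),(445,110),(272,68)]:
    print("corner",np.round(ray("scene",(180+c[0]/3.3,140+c[1]/3.3),82)[:2]))
a=save("scene","pics/s2.png");b=save("side","pics/d2.png")
for t,z in (("marker",7),("squeeze_bottle",73),("vial",32),("dish_lower",14),("dish_upper",28)):
  for n in ("scene","side"):
    for r in ctrl.silhouettes(t,n)[:3]:
      m=r["pixels"]; ys,xs=np.nonzero(m); P=np.c_[xs,ys].astype(np.float32)
      W=np.array([ray(n,p,z)[:2] for p in P]); c=W.mean(0); u=np.linalg.svd(W-c,full_matrices=False)[2][0]; e=(W-c)@u
      print(t,n,round(r["p"],2),np.round(r["xy"]),np.round(c),"ends",np.round(c+u*e.min()),np.round(c+u*e.max()))
s=ctrl.state()
x,y,z=R.from_quat(s["ee_rot"]).as_matrix().T; p=s["position"]
d=np.array([600,-60,260])-p
print("shift tool",d@x,d@y,d@z, "world tool axes",x,y,z)
E
```

```text
corner [585. 131.]
corner [754. 154.]
corner [ 605. -121.]
corner [ 781. -114.]
marker scene 0.65 [251. 280.] [485. 291.] ends [473. 216.] [495. 353.]
marker side 0.49 [301. 286.] [483. 289.] ends [470. 212.] [494. 357.]
squeeze_bottle scene 0.97 [297. 156.] [ 747. -254.] ends [ 845. -391.] [ 662. -137.]
squeeze_bottle side 0.73 [214. 169.] [ 706. -252.] ends [ 714. -397.] [ 701. -145.]Traceback (most recent call last):
  File "<stdin>", line 9, in <module>
  File "h.py", line 9, in ray
    K,o,A=cal(n); d=A@np.linalg.solve(K,[uv[0],uv[1],1.]); return o+d*(z-o[2])/d[2]
          ~~~^^^
  File "h.py", line 5, in cal
    c=ctrl.calibration(n); A=np.array(c["attitude"],float)
ValueError: time passes only in moves, steps and waits
```

```bash
cat > h2.py <<'E'
E
python3 - <<'E'
s=open('h.py').read()
s=s.replace('def cal(n):','from functools import lru_cache\n@lru_cache(None)\ndef cal(n):')
s+='''
def st():
    s=ctrl.state(); x=R.from_quat(s["ee_rot"]).as_matrix()[:,0]
    print("t",round(s["time"],2),"p",np.round(s["position"],1),"toolx deg",round(np.degrees(np.arctan2(x[1],x[0])),2),"F",np.round(s["contact_force"],1),"w",round(s["grip_width"],1)); return s
def to(w,yaw=None):
    s=st(); A=R.from_quat(s["ee_rot"]).as_matrix(); print("shift",np.round(A.T@(np.array(w,float)-s["position"])/1000,4))
    if yaw is not None: 
        x=A[:,0]; print("turn",round(-np.radians((yaw-np.degrees(np.arctan2(x[1],x[0]))+180)%360-180),4) if 0 else round(-np.radians(((yaw-np.degrees(np.arctan2(x[1],x[0])))+180)%360-180),4))
'''
open('h.py','w').write(s)
E
python3 -m handwheel '[[0,-0.02,0.018,-0.02,0],[0,-0.05,0.043,-0.04,0.02],[0,-0.075,0.065,-0.06,0.05],[0,-0.1,0.086,-0.064,0.08],[0,-0.125,0.108,-0.064,0.12],[0,-0.15,0.13,-0.064,0.16],[0,-0.175,0.15,-0.064,0.2],[0,-0.2,0.172,-0.064,0.24],[0,-0.22,0.19,-0.064,0.28],[0,-0.235,0.203,-0.064,0.28],[0,-0.245,0.21,-0.064,0.28],[0,-0.25,0.215,-0.064,0.28]]'
python3 -c "
from h import *
to([540,0,350],-175.5)"
```

```text
time: 2.65
position: [379.1, -294.5, 286.9]
ee_rot: [-0.041, 0.999, -0.0, 0.0]
contact_force: [-0.1, -0.5, 0.3]
grip_width: 15.1
t 2.65 p [ 379.1 -294.5  286.9] toolx deg -175.31 F [-0.1 -0.5  0.3] w 15.1
shift [-0.1844  0.2803 -0.0631]
turn 0.0032
```

```bash

python3 -m handwheel '[[0,-0.01,0.015,-0.005,0],[0,-0.025,0.04,-0.01,0],[0,-0.045,0.07,-0.02,0],[0,-0.065,0.1,-0.025,0],[0,-0.085,0.13,-0.03,0],[0,-0.105,0.16,-0.04,0],[0,-0.125,0.19,-0.045,0],[0,-0.145,0.22,-0.05,0],[0,-0.16,0.245,-0.055,0],[0,-0.175,0.265,-0.06,0],[0,-0.184,0.28,-0.063,0],[0,-0.184,0.28,-0.063,0]]'
python3 - <<'E'
from h import *
st(); print(ctrl.calibration("wrist"))
save("wrist","pics/w0.png")
Z=dict(steriliser=0,rocker_near_half=95,lip_inner=65,tray_floor=15,dish_lower=0,dish_upper=14,jar=0,beaker=0,squeeze_bottle=0,vial=0,marker=0,forceps=15,spatula=15)
for t in Z:
  for q in ctrl.tip_of(t,"wrist")[:3]:
    print(t,np.round(q["xy"],1),round(q["p"],2),np.round(ray("wrist",q["xy"],Z[t])[:2]))
E
```

```text
time: 3.65
position: [541.1, 0.2, 349.4]
ee_rot: [-0.041, 0.999, 0.0, 0.0]
contact_force: [0.4, -0.9, 0.4]
grip_width: 0.5
t 3.65 p [5.411e+02 2.000e-01 3.494e+02] toolx deg -175.28 F [ 0.4 -0.9  0.4] w 0.5
{'mtx': array([[315.77464211,   0.        , 282.95295437],
       [  0.        , 315.77464211, 212.19922914],
       [  0.        ,   0.        ,   1.        ]]), 'origin': array([466.7751278 ,  -5.48280476, 512.07031666]), 'attitude': array([0.6709168 , 0.72846511, 0.10236889, 0.09343358])}
steriliser [278.4 253.1] 0.8 [685.   3.]
steriliser [298.7 187.2] 0.61 [565.  27.]
rocker_near_half [205.9 238.4] 0.65 [ 630. -102.]
lip_inner [298.8 186.3] 0.93 [551.  23.]
dish_lower [283.8  32.1] 0.98 [339. -16.]
dish_upper [304.6 145.2] 0.95 [496.  29.]
jar [388.1 223.3] 0.89 [615. 185.]
jar [465.3 146.9] 0.28 [479. 285.]
beaker [389.  269.2] 0.64 [700. 201.]
squeeze_bottle [164.7 249.2] 0.67 [ 693. -195.]
vial [169.4 209.8] 0.95 [ 621. -186.]
marker [464.2 146. ] 0.88 [478. 283.]
```

View pics/w0.png

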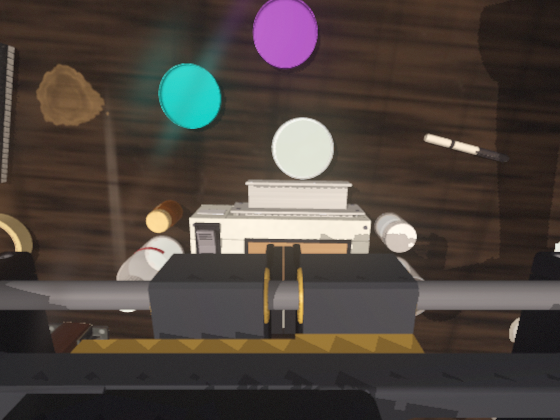

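The wrist view shows the white stack at (302,148) and the lip from (247,183) to (351,185). The rocker is at (207,240), the jar at (396,235) and the vial at (163,215). The marker runs from (427,138) to (505,158).

```bash
python3 - <<'E'
from h import *
im=cv2.imread("pics/w0.png")
g=cv2.cvtColor(im,cv2.COLOR_BGR2GRAY)
def W(p,z): return np.round(ray("wrist",p,z)[:2],1)
print("lip ends",W((247,182.5),65),W((351,185),65))
for nm,box,z in (("dish",(262,112,342,184),28),("teal",(150,55,230,135),14),("purple",(245,0,325,75),14)):
    x0,y0,x1,y1=box; c=im[y0:y1,x0:x1].astype(int)
    m=((c.max(2)>110)).astype(np.uint8)
    if nm=="dish": m[64:]=0
    ct=max(cv2.findContours(m,0,1)[0],key=cv2.contourArea)[:,0]+[x0,y0]
    P=np.array([ray("wrist",p,z)[:2] for p in ct])
    (cx,cy),r=cv2.minEnclosingCircle(P.astype(np.float32)); print(nm,round(cx),round(cy),round(r,1))
print("marker",W((425,138),7),W((507,159),7))
print("jar top",W((401,238),64), "vial top",W((159,219),64))
print("case front corners",W((191,217),82),W((369,219),82))
c=cv2.resize(im[165:270,180:420],None,fx=3.3,fy=3.3,interpolation=cv2.INTER_CUBIC); cv2.imwrite("pics/w0c.png",c)
E
```

```text
lip ends [552.1 -51.9] [543.9  97.4]
dish 501 25 47.6
teal 439 -149 46.3
purple 343 -14 46.1
marker [471.1 215.8] [492.8 352.3]
jar top [618.7 184.2] vial top [ 617.5 -179.5]
case front corners [ 604.8 -127.2] [587.7 125.8]
```

View pics/w0c.png

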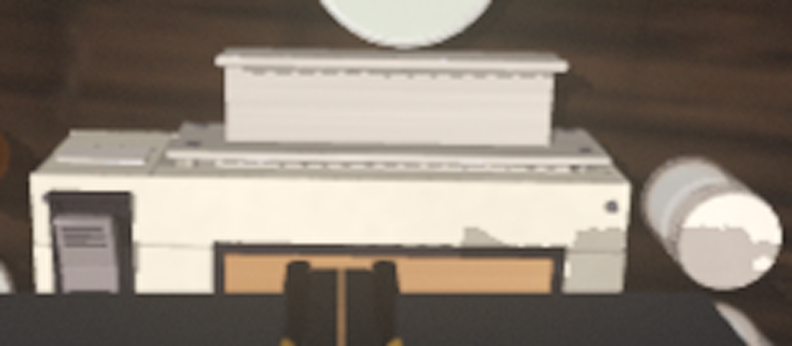

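Case fit: yaw is about 3.5° and the centre is about (686,5). That predicts the lip at (548.7,22.4), against a measured (548,22.8). The rocker press point is about (625,-103). Next I'll move above it.

```bash
python3 -c "
from h import *
to([624.5,-103,112],-176.5)"
```

```text
t 4.35 p [539.4  -2.1 349.6] toolx deg -175.44 F [0.1 0.  0.2] w 0.6
shift [-0.0768 -0.1074  0.2376]
turn 0.0185
```

```bash

python3 -m handwheel '[[0,-0.01,-0.015,0.02,0.018],[0,-0.025,-0.035,0.045,0.018],[0,-0.04,-0.055,0.075,0.018],[0,-0.055,-0.075,0.105,0.018],[0,-0.067,-0.095,0.135,0.018],[0,-0.077,-0.107,0.16,0.018],[0,-0.077,-0.107,0.185,0.018],[0,-0.077,-0.107,0.205,0.018],[0,-0.077,-0.107,0.22,0.018],[0,-0.077,-0.107,0.232,0.018],[0,-0.077,-0.107,0.238,0.018],[0,-0.077,-0.107,0.238,0.018]]'
python3 -c "
from h import *
to([624.5,-103,92],-176.5)"
```

```text
time: 5.35
position: [623.9, -102.5, 109.8]
ee_rot: [-0.031, 1.0, 0.0, -0.002]
contact_force: [-0.2, 0.7, -0.1]
grip_width: 0.3
t 5.35 p [ 623.9 -102.5  109.8] toolx deg -176.47 F [-0.2  0.7 -0.1] w 0.3
shift [-0.0007 -0.0006  0.0178]
turn 0.0006
```

```bash

python3 -m handwheel '[[0,0,0,0.004,0],[0,0,0,0.008,0],[0,0,0,0.01,0],[0,0,0,0.012,0],[0,0,0,0.014,0],[0,0,0,0.016,0],[0,0,0,0.0175,0],[0,0,0,0.0185,0],[0,0,0,0.019,0],[0,0,0,0.019,0]]'
python3 -c "
from h import *
st()"
```

```text
time: 6.18
position: [624.9, -102.5, 92.5]
ee_rot: [-0.031, 1.0, 0.0, 0.0]
contact_force: [-0.8, -0.3, 0.3]
grip_width: -0.1
t 6.18 p [ 624.9 -102.5   92.5] toolx deg -176.46 F [-0.8 -0.3  0.3] w -0.1
```

```bash

python3 -m handwheel '[[0,0,0,0.001,0],[0,0,0,0.002,0],[0,0,0,0.003,0],[0,0,0,0.003,0]]'
python3 -c "
from h import *
st()"
```

```text
time: 6.52
position: [625.0, -102.5, 92.3]
ee_rot: [-0.031, 1.0, -0.0, 0.001]
contact_force: [-4.9, 1.6, 12.6]
grip_width: 0.2
t 6.52 p [ 625.  -102.5   92.3] toolx deg -176.4 F [-4.9  1.6 12.6] w 0.2
```

The force rose to 12.6 N with the tip at z = 92.3, which matches the "off" height of 92, so the rocker has bottomed. I'll rise and go over to the right side of the stack, then check the rocker by eye.

```bash

python3 -m handwheel '[[0,0,0,-0.01,0],[0,0,0,-0.035,0],[0,0,0,-0.06,0],[0,0.005,0.003,-0.085,0],[0,0.02,0.01,-0.09,0],[0,0.04,0.02,-0.09,0],[0,0.06,0.03,-0.09,0],[0,0.08,0.04,-0.09,0],[0,0.092,0.046,-0.09,0],[0,0.097,0.048,-0.09,0],[0,0.097,0.048,-0.09,0],[0,0.097,0.048,-0.09,0]]'
python3 - <<'E'
from h import *
im=save("wrist","pics/w1.png")
for t,z in (("rocker_near_half",92),("lip_inner",65),("dish_upper",14),("steriliser",0)):
  for q in ctrl.tip_of(t,"wrist")[:2]: print(t,np.round(q["xy"],1),round(q["p"],2),np.round(ray("wrist",q["xy"],z)[:2]))
m=(im[:,:,:].max(2)>110)
c=cv2.resize(im[:,100:480],None,fx=1.4,fy=1.4); cv2.imwrite("pics/w1c.png",c[:,:,::-1])
to([525,-60,8],-176.5)
E
```

```text
time: 7.52
position: [525.9, -60.5, 179.9]
ee_rot: [-0.031, 1.0, -0.0, 0.001]
contact_force: [0.1, -0.2, -0.7]
grip_width: 0.5
lip_inner [372.2 237.9] 0.83 [550.  25.]
dish_upper [368.  179.8] 0.96 [504.  28.]
t 7.77 p [525.6 -60.7 179.2] toolx deg -176.49 F [-0.6 -0.   0.5] w 0.4
shift [0.0005 0.0008 0.1712]
turn 0.0002
```

View pics/w1c.png

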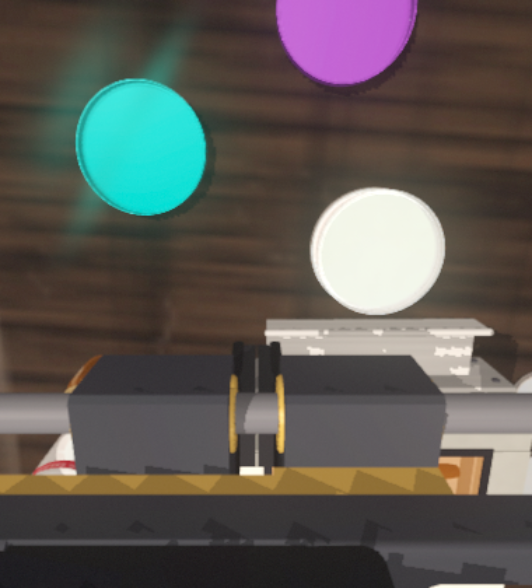

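This shows the white stack at crop (377,250) and the pull below it at row 327. The fingers are off to the right, and the path beside the stack is free.

```bash

python3 - <<'E'
from h import *
im=cv2.imread("pics/w1.png"); x0,y0,x1,y1=310,125,430,228
m=(im[y0:y1,x0:x1].max(2)>110).astype(np.uint8)
ct=max(cv2.findContours(m,0,1)[0],key=cv2.contourArea)[:,0]+[x0,y0]
P=np.array([ray("wrist",p,28)[:2] for p in ct]); (c,r)=cv2.minEnclosingCircle(P.astype(np.float32)); print(np.round(c),r)
print(ray("wrist",(369.3,178.6),28), "lip ends outer", ray("wrist",(100+265/1.4,326/1.4),65),ray("wrist",(100+490/1.4,328/1.4),65))
E
python3 -m handwheel '[[0,0,0,0.02,0],[0,0,0,0.045,0],[0,0,0,0.07,0],[0,0,0,0.095,0],[0,0,0,0.12,0],[0,0,0,0.14,0],[0,0,0,0.155,0],[0,0,0,0.165,0],[0,0,0,0.171,0],[0,0,0,0.171,0]]'
python3 -c "
from h import *
to([525,-36,8],-176.5)"
```

```text
[501.  25.] 49.37571334838867
[500.1653246   25.28815395  28.        ] lip ends outer [549.50262578 -52.63940516  65.        ] [541.78378259  96.78417002  65.        ]
time: 8.6
position: [524.6, -60.7, 7.4]
ee_rot: [-0.031, 1.0, -0.0, -0.001]
contact_force: [-0.7, -0.2, -0.1]
grip_width: 0.3
t 8.6 p [524.6 -60.7   7.4] toolx deg -176.47 F [-0.7 -0.2 -0.1] w 0.3
shift [-0.0019  0.0246 -0.0006]
turn 0.0005
```

```bash

python3 -m handwheel '[[0,0,0.01,0,0],[0,-0.001,0.02,0,0],[0,-0.001,0.027,0,0],[0,0,0.032,0,0],[0,0.002,0.039,0,0],[0,0.0045,0.048,0,0],[0,0.007,0.058,0,0],[0,0.009,0.068,0,0],[0,0.0115,0.078,0,0],[0,0.0135,0.087,0,0],[0,0.0155,0.094,0,0],[0,0.016,0.096,0,0]]'
python3 - <<'E'
from h import *
s=st()
save("wrist","pics/w2.png");
for t,z in (("dish_upper",14),("dish_lower",0)):
  for q in ctrl.tip_of(t,"wrist")[:3]: print(t,np.round(q["xy"],1),round(q["p"],2),np.round(ray("wrist",q["xy"],z)[:2]))
E
```

```text
time: 9.6
position: [502.6, 35.5, 8.5]
ee_rot: [-0.032, 1.0, 0.0, -0.0]
contact_force: [0.6, 0.2, 0.6]
grip_width: 0.2
t 9.6 p [502.6  35.5   8.5] toolx deg -176.38 F [0.6 0.2 0.6] w 0.2
dish_upper [394.2 248.6] 0.88 [490.  94.]
```

View pics/w2.png

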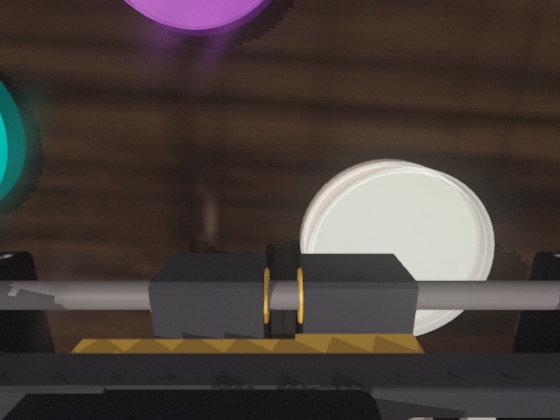

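The view shows the stack at (400,245), moved left by the finger. The upper rim seems slightly offset from the lower one, so I'll check that with projected circles.

```bash

python3 - <<'E'
from h import *
im=cv2.imread("pics/w2.png")
from scipy.optimize import least_squares
def circ(c,z,r=45.5):
    a=np.linspace(0,2*np.pi,180); return np.array([proj("wrist",(c[0]+r*np.cos(t),c[1]+r*np.sin(t),z)) for t in a])
print(ctrl.calibration("wrist")["origin"])
up=np.array([(410,167),(450,177),(480,205),(493,240),(488,272)],float)
lo=np.array([(301,238),(308,207),(325,182),(355,165),(390,159)],float)
for nm,pts,zs in (("up",up,(28,)),("lo",lo,(0,14,28))):
  for z in zs:
    W=np.array([ray("wrist",p,z)[:2] for p in pts])
    f=least_squares(lambda c:np.hypot(*(W-c).T)-45.5,[480,93]); print(nm,z,np.round(f.x,1),np.round(f.fun,1))
    C=circ(f.x,z)
    cv2.polylines(im,[np.round(C).astype(int)],True,{0:(0,0,255),14:(0,255,0),28:(255,0,0)}[z],1)
c=cv2.resize(im[140:350,270:520],None,fx=2.8,fy=2.8); cv2.imwrite("pics/w2c.png",c)
E
```

```text
[428.70975251  30.37985816 171.20849965]
up 28 [490.3  91.6] [ 0.3 -0.  -0.5  0.3  0.1]
lo 0 [489.4  90. ] [-0.3 -0.   0.6 -0.3 -0.2]
lo 14 [487.3  88.3] [-1.   0.2  1.1 -0.  -0.8]
lo 28 [485.2  86.5] [-1.5  0.5  1.5  0.3 -1.3]
```

View pics/w2c.png

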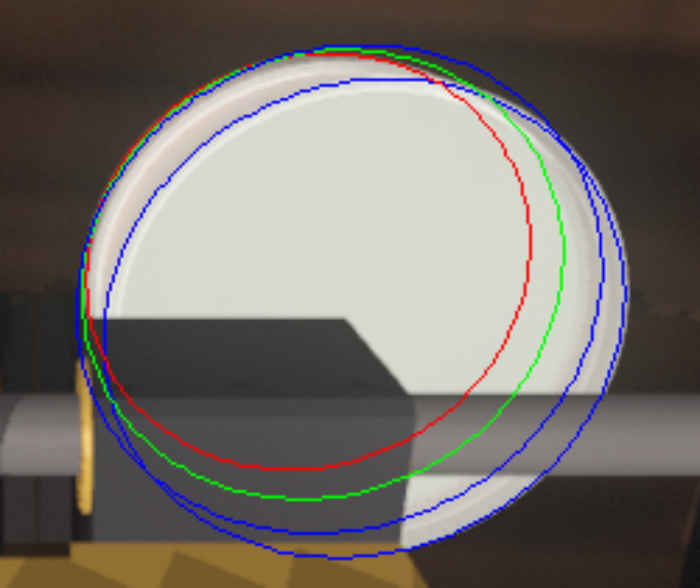

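The circles fit: the upper dish is at (490,92) and the lower at (489,90), so they are still aligned. I'll reposition the finger to the stack's case-side quarter and push diagonally away.

```bash

python3 -m handwheel '[[0,-0.0005,-0.006,0,0],[0,-0.0007,-0.0116,0,0],[0,-0.006,-0.013,0,0],[0,-0.014,-0.013,0,0],[0,-0.021,-0.013,0,0],[0,-0.0237,-0.013,0,0],[0,-0.0236,-0.008,0,0],[0,-0.0234,-0.001,0,0],[0,-0.0234,-0.001,0,0]]'
python3 -c "
from h import *
to([464,99,8],-176.5)"
```

```text
time: 10.5
position: [526.3, 35.8, 8.5]
ee_rot: [-0.031, 1.0, 0.0, -0.0]
contact_force: [-0.6, 0.8, 0.8]
grip_width: 0.4
t 10.5 p [526.3  35.8   8.5] toolx deg -176.4 F [-0.6  0.8  0.8] w 0.4
shift [0.0582 0.067  0.0005]
turn 0.0018
```

```bash

python3 -m handwheel '[[0,0.002,0.003,0,0],[0,0.006,0.007,0,0],[0,0.011,0.013,0,0],[0,0.017,0.02,0,0],[0,0.023,0.027,0,0],[0,0.029,0.034,0,0],[0,0.035,0.041,0,0],[0,0.041,0.048,0,0],[0,0.047,0.055,0,0],[0,0.053,0.061,0,0],[0,0.057,0.066,0,0],[0,0.058,0.067,0,0]]'
python3 - <<'E'
from h import *
from scipy.optimize import least_squares
s=st()
im=save("wrist","pics/w3.png")[:,:,::-1]; save("scene","pics/s3.png"); save("side","pics/d3.png")
for n in ("wrist","scene","side"):
 for t,z in (("dish_upper",14),):
  for q in ctrl.tip_of(t,n)[:3]: print(n,t,np.round(q["xy"],1),round(q["p"],2),np.round(ray(n,q["xy"],z)[:2]))
E
```

```text
time: 11.5
position: [463.6, 98.7, 8.6]
ee_rot: [-0.031, 1.0, -0.0, -0.0]
contact_force: [0.0, -0.5, -0.0]
grip_width: 0.7
t 11.5 p [463.6  98.7   8.6] toolx deg -176.39 F [ 0.  -0.5 -0. ] w 0.7
wrist dish_upper [387.4 259.4] 0.64 [458. 155.]
scene dish_upper [299.5 250.2] 0.68 [469. 148.]
scene dish_upper [299.2 201. ] 0.63 [620. -69.]
side dish_upper [310.  255.4] 0.95 [455. 169.]
side dish_upper [306.7 255.8] 0.15 [464. 170.]
```

View pics/w3.png

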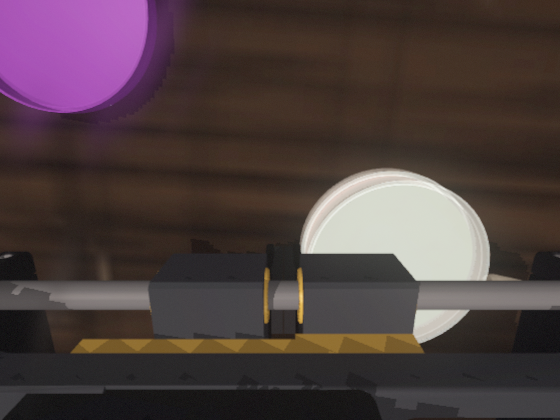

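The stack is now at about (456,153), still aligned, and only about 12 mm from the marker tip seen at (515,285). The next push goes straight toward the robot (−x), with the finger on its case side.

```bash

python3 -m handwheel '[[0,-0.01,-0.003,0,0],[0,-0.025,-0.0035,0,0],[0,-0.042,-0.0035,0,0],[0,-0.055,-0.0035,0,0],[0,-0.0563,0.003,0,0],[0,-0.057,0.015,0,0],[0,-0.058,0.03,0,0],[0,-0.059,0.042,0,0],[0,-0.0595,0.0487,0,0],[0,-0.0595,0.0487,0,0]]'
python3 - <<'E'
from h import *
save("wrist","pics/w4.png")
to([470,151,8],-176.5)
for n in ("wrist",):
 for t,z in (("dish_upper",14),):
  for q in ctrl.tip_of(t,n)[:3]: print(n,t,np.round(q["xy"],1),round(q["p"],2),np.round(ray(n,q["xy"],z)[:2]))
im=cv2.imread("pics/w4.png"); m=(im.min(2)>140).astype(np.uint8)
ct=max(cv2.findContours(m,0,1)[0],key=cv2.contourArea)[:,0]
P=np.array([ray("wrist",p,28)[:2] for p in ct]); c,r=cv2.minEnclosingCircle(P.astype(np.float32)); print(np.round(c),r,ct.min(0),ct.max(0))
E
```

```text
time: 12.63
position: [520.7, 152.1, 8.6]
ee_rot: [-0.032, 0.999, 0.0, 0.0]
contact_force: [0.4, 0.3, 1.0]
grip_width: 0.3
t 12.68 p [520.5 151.2   8.6] toolx deg -176.36 F [ 0.2 -0.1  0. ] w 0.3
shift [0.0504 0.003  0.0006]
turn 0.0025
wrist dish_upper [295.9 143.5] 0.75 [456. 153.]
[456. 154.] 45.79061508178711 [195  32] [401 242]
```

```bash

python3 -m handwheel '[[0,0.003,0.003,0,0],[0,0.007,0.0035,0,0],[0,0.011,0.0035,0,0],[0,0.016,0.0035,0,0],[0,0.022,0.0035,0,0],[0,0.028,0.0035,0,0],[0,0.034,0.0035,0,0],[0,0.04,0.0035,0,0],[0,0.045,0.0035,0,0],[0,0.05,0.0035,0,0],[0,0.052,0.0035,0,0],[0,0.052,0.0035,0,0]]'
python3 -m handwheel '[[0,-0.008,0,0,0],[0,-0.02,0,0,0],[0,-0.03,0,-0.01,0],[0,-0.032,0,-0.03,0],[0,-0.032,0,-0.06,0],[0,-0.032,0,-0.09,0],[0,-0.032,0,-0.11,0],[0,-0.035,0,-0.13,0],[0,-0.035,0,-0.14,0],[0,-0.035,0,-0.14,0]]'
python3 - <<'E'
from h import *
from scipy.optimize import least_squares
st(); save("wrist","pics/w5.png"); save("scene","pics/s5.png"); save("side","pics/d5.png")
for n in ("wrist","scene","side"):
 for t,z in (("dish_upper",14),("dish_lower",0),("lip_inner",65),("rocker_near_half",92)):
  for q in ctrl.tip_of(t,n)[:3]: print(n,t,np.round(q["xy"],1),round(q["p"],2),np.round(ray(n,q["xy"],z)[:2]))
im=cv2.imread("pics/w5.png"); m=(im.min(2)>140).astype(np.uint8)
for ct in cv2.findContours(m,0,1)[0]:
  if cv2.contourArea(ct)<800: continue
  ct=ct[:,0];P=np.array([ray("wrist",p,28)[:2] for p in ct]); c,r=cv2.minEnclosingCircle(P.astype(np.float32)); print(np.round(c),r,ct.min(0),ct.max(0))
s=cv2.imread("pics/s5.png"); c=np.vstack([cv2.resize(s[140:290,200:400],(800,600))[:330],cv2.resize(cv2.imread("pics/d5.png")[150:290,150:350],(386,270))]) if 0 else cv2.hconcat([cv2.resize(im,(400,300)),cv2.resize(s[150:285,220:400],(400,300))])
cv2.imwrite("pics/m5.png",c)
E
```

```text
time: 13.73
position: [468.1, 150.5, 8.6]
ee_rot: [-0.031, 1.0, -0.0, -0.0]
contact_force: [-0.0, 0.3, -0.3]
grip_width: 0.5
time: 14.57
position: [505.6, 153.5, 151.0]
ee_rot: [-0.031, 1.0, 0.001, 0.003]
contact_force: [1.4, -0.7, -0.2]
grip_width: 0.2
t 14.57 p [505.6 153.5 151. ] toolx deg -176.46 F [ 1.4 -0.7 -0.2] w 0.2
wrist dish_upper [289.1  96.3] 0.97 [406. 152.]
wrist dish_lower [98.1  3.2] 0.67 [340. -16.]
wrist lip_inner [127.8 259.4] 0.8 [547.  25.]
scene dish_upper [316.6 255.7] 0.89 [424. 146.]
scene dish_lower [372.5 211.4] 0.69 [ 440. -155.]
scene dish_lower [321.6 260. ] 0.68 [417. 135.]
scene dish_lower [375.5 244.8] 0.6 [350.   2.]
scene lip_inner [299.7 202.2] 0.62 [554.  25.]
scene rocker_near_half [301.9 168.4] 0.44 [ 640. -109.]
side dish_upper [324.3 251.6] 0.86 [417. 154.]
side dish_lower [301.1 202. ] 0.64 [ 439. -137.]
side dish_lower [340.6 220.3] 0.56 [340. -21.]
side dish_lower [325.3 254.2] 0.42 [412. 146.]
side lip_inner [268.5 211. ] 0.61 [550.  29.]
side rocker_near_half [239.  183.3] 0.56 [626. -88.]
[645. -27.] 56.833763122558594 [ 47 311] [154 347]
[563. -16.] 64.53870391845703 [ 38 254] [171 280]
[408. 149.] 45.220829010009766 [232  38] [339 151]
```

View pics/m5.png

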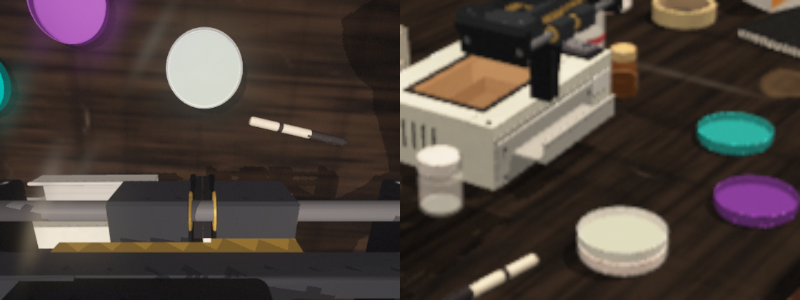

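The stack is at (409,150), level and aligned. It is about 26 mm clear of the pull's final corner and about 30 mm clear of the marker. Next I'll go over the channel and lower in behind the lip.

```bash

python3 -m handwheel '[[0,-0.005,-0.012,0,0],[0,-0.013,-0.032,0,0],[0,-0.022,-0.055,0,0],[0,-0.032,-0.08,0,0],[0,-0.042,-0.102,0,0],[0,-0.05,-0.12,0,0],[0,-0.054,-0.131,0.005,0],[0,-0.0553,-0.135,0.02,0],[0,-0.0553,-0.135,0.035,0],[0,-0.0553,-0.135,0.045,0],[0,-0.0553,-0.135,0.05,0],[0,-0.0553,-0.135,0.05,0]]'
python3 - <<'E'
from h import *
to([569,22,49],-176.5)
save("wrist","pics/w6.png")
for q in ctrl.tip_of("lip_inner","wrist")[:3]: print(np.round(q["xy"],1),round(q["p"],2),np.round(ray("wrist",q["xy"],65)[:2]))
a=save("scene","pics/s6.png"); b=save("side","pics/d6.png")
E
```

```text
time: 16.32
position: [566.2, 21.5, 97.2]
ee_rot: [-0.031, 1.0, -0.0, -0.001]
contact_force: [-0.1, 0.2, -0.2]
grip_width: 0.8
t 16.32 p [566.2  21.5  97.2] toolx deg -176.43 F [-0.1  0.2 -0.2] w 0.8
shift [-0.0029  0.0003  0.0481]
turn 0.0011
[286.3 220.4] 0.79 [554.  24.]
```

```bash

python3 - <<'E'
import cv2,numpy as np
r=lambda f,x0,y0,x1,y1:cv2.resize(cv2.imread("pics/"+f)[y0:y1,x0:x1],(400,300),interpolation=cv2.INTER_CUBIC)
A=cv2.hconcat([r("s1.png",275,150,335,195),r("s5.png",275,150,335,195)])
B=cv2.hconcat([r("d6.png",180,165,290,247),r("w6.png",140,130,420,340)])
cv2.imwrite("pics/m6.png",cv2.vconcat([A,B]))
E
```

```text
(no output)
```

View pics/m6.png

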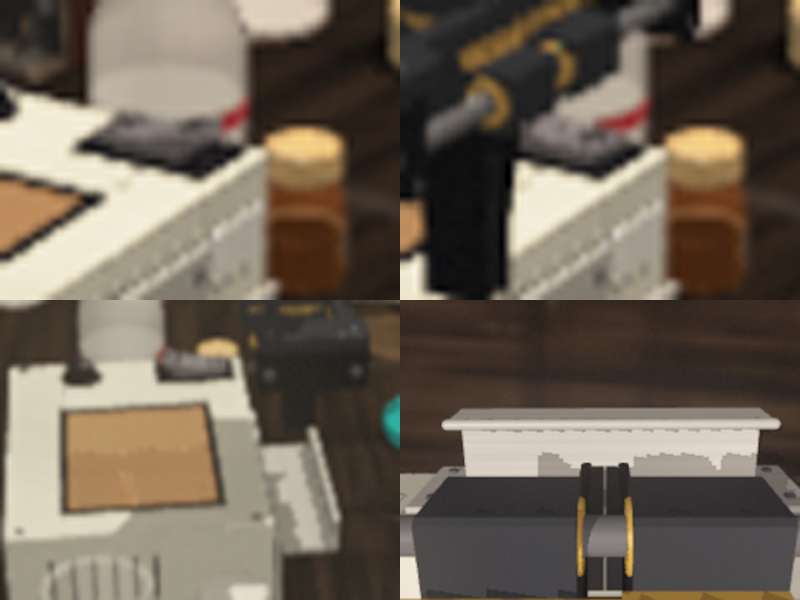

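The after-crop shows the rocker's near half flat and its far half raised, where before it was the opposite. The lamp is off. The fingers are over the channel between lip and plate, so I'll lower them.

```bash

python3 -m handwheel '[[0,-0.002,0,0.006,0],[0,-0.003,0,0.014,0],[0,-0.003,0,0.022,0],[0,-0.003,0,0.03,0],[0,-0.003,0,0.038,0],[0,-0.003,0,0.044,0],[0,-0.003,0,0.047,0],[0,-0.003,0,0.047,0]]'
python3 -m handwheel '[[0,0.003,0,0,0],[0,0.007,0,0,0],[0,0.01,0,0,0],[0,0.013,0,0,0],[0,0.016,0,0,0],[0,0.02,0,0,0]]'
```

```text
time: 17.18
position: [569.6, 21.4, 50.4]
ee_rot: [-0.031, 1.0, -0.0, -0.001]
contact_force: [0.3, -0.6, 0.3]
grip_width: 0.2
time: 17.68
position: [551.0, 20.6, 52.2]
ee_rot: [-0.031, 1.0, 0.0, 0.001]
contact_force: [2.8, 0.5, -1.0]
grip_width: 0.4
```

Contact force of 2.8 N matches the tray friction, so the tray is moving. I'll draw on gently.

```bash

python3 -m handwheel '[[0,0.003,0,0,0],[0,0.008,0,0,0],[0,0.014,0,0,0],[0,0.021,0,0,0],[0,0.028,0,0,0],[0,0.035,0,0,0],[0,0.042,0,0,0],[0,0.049,0,0,0],[0,0.055,0,0,0],[0,0.06,0,0,0],[0,0.064,0,0,0],[0,0.067,0,0,0]]'
python3 -m handwheel '[[0,0.002,0,0,0],[0,0.004,0,0,0],[0,0.006,0,0,0],[0,0.008,0,0,0],[0,0.01,0,0,0],[0,0.0115,0,0,0]]'
python3 -c "
from h import *
st()"
```

```text
time: 18.68
position: [482.7, 16.2, 51.5]
ee_rot: [-0.031, 1.0, -0.0, -0.0]
contact_force: [3.9, 0.1, 2.6]
grip_width: 0.3
time: 19.18
position: [473.4, 15.8, 51.8]
ee_rot: [-0.031, 1.0, 0.0, 0.002]
contact_force: [8.5, -3.1, -1.9]
grip_width: 0.8
t 19.18 p [473.4  15.8  51.8] toolx deg -176.41 F [ 8.5 -3.1 -1.9] w 0.8
```

```bash

python3 -m handwheel '[[0,0.001,0,0,0],[0,0.002,0,0,0],[0,0.003,0,0,0],[0,0.003,0,0,0]]'
python3 -m handwheel '[[0,0.001,0,0,0],[0,0.002,0,0,0],[0,0.002,0,0,0]]'
```

```text
time: 19.52
position: [473.3, 15.9, 52.1]
ee_rot: [-0.032, 0.999, 0.001, 0.005]
contact_force: [12.2, -5.9, -6.6]
grip_width: 0.6
time: 19.77
position: [473.2, 16.2, 52.3]
ee_rot: [-0.032, 0.999, 0.001, 0.007]
contact_force: [17.2, -5.7, -9.1]
grip_width: 0.5
```

The tray is rigid at this point, with force rising to 17 N and no motion, so it is at its stop. I'll unload, rise and check the draw.

```bash

python3 -m handwheel '[[0,-0.004,0,0,0],[0,-0.008,0,0,0],[0,-0.012,0,0,0],[0,-0.013,0,0,0],[0,-0.013,0,-0.006,0],[0,-0.013,0,-0.02,0],[0,-0.013,0,-0.045,0],[0,-0.013,0,-0.075,0],[0,-0.013,0,-0.105,0],[0,-0.013,0,-0.135,0],[0,-0.013,0,-0.15,0],[0,-0.013,0,-0.155,0]]'
python3 -m handwheel '[[0,0,0,-0.015,0],[0,0,0,-0.04,0],[0,-0.005,-0.01,-0.065,0],[0,-0.01,-0.03,-0.09,0],[0,-0.01,-0.055,-0.11,0],[0,-0.01,-0.08,-0.125,0],[0,-0.01,-0.105,-0.13,0],[0,-0.01,-0.13,-0.13,0],[0,-0.01,-0.15,-0.13,0],[0,-0.01,-0.155,-0.13,0],[0,-0.01,-0.155,-0.13,0]]'
python3 - <<'E'
from h import *
st()
for n in ("wrist","scene","side"):
 save(n,f"pics/{n}7.png")
 for t,z in (("lip_inner",65),("tray_floor",15),("dish_upper",14),("forceps",15),("spatula",15),("marker",0),("jar",0),("vial",0)):
  for q in ctrl.tip_of(t,n)[:2]: print(n,t,np.round(q["xy"],1),round(q["p"],2),np.round(ray(n,q["xy"],z)[:2]))
w=cv2.imread("pics/wrist7.png"); s=cv2.imread("pics/scene7.png"); d=cv2.imread("pics/side7.png")
cv2.imwrite("pics/m7.png",cv2.hconcat([cv2.resize(w,(400,300)),cv2.resize(s[140:290,200:400],(400,300))]))
cv2.imwrite("pics/m7.png",cv2.vconcat([cv2.hconcat([cv2.resize(w,(400,300)),cv2.resize(s[145:280,215:395],(400,300))]),cv2.hconcat([cv2.resize(d[160:310,150:350],(400,300)),cv2.resize(s[150:195,265:325],(400,300))])]))
E
```

```text
time: 20.77
position: [480.4, 16.3, 209.8]
ee_rot: [-0.031, 1.0, 0.001, 0.002]
contact_force: [-0.3, -0.0, 0.7]
grip_width: 0.5
time: 21.68
position: [498.5, -138.9, 334.9]
ee_rot: [-0.03, 1.0, 0.0, -0.002]
contact_force: [0.2, 0.1, 0.6]
grip_width: 0.5
t 21.68 p [ 498.5 -138.9  334.9] toolx deg -176.6 F [0.2 0.1 0.6] w 0.5
wrist lip_inner [401.9 158.5] 0.67 [461.  23.]
wrist tray_floor [384.1 229.9] 0.97 [581.  33.]
wrist dish_upper [482.4 124.5] 0.87 [409. 154.]
wrist dish_upper [254.1 245.4] 0.26 [ 621. -176.]
wrist forceps [384.  209.4] 0.94 [547.  27.]
wrist spatula [382.2 242. ] 0.82 [602.  33.]
wrist spatula [381.1 231.9] 0.3 [584.  28.]
wrist marker [549. 177.] 0.87 [481. 287.]
wrist marker [482.7 124.6] 0.18 [408. 163.]
wrist jar [466.6 249.6] 0.63 [612. 183.]
wrist vial [253.1 246.9] 0.77 [ 629. -179.]
scene lip_inner [332.2 208.6] 0.67 [469.   9.]
scene lip_inner [301.2 220.5] 0.28 [494. 105.]
scene tray_floor [288.2 218.4] 0.68 [582.  35.]
scene dish_upper [319.3 256.4] 0.81 [417. 145.]
scene forceps [304.8 221.3] 0.39 [539.  23.]
scene spatula [282.1 214.9] 0.72 [607.  28.]
scene spatula [319.  189.6] 0.42 [ 617. -163.]
scene marker [256.5 282.6] 0.74 [479. 292.]
scene jar [236.5 245.1] 0.7 [618. 196.]
scene jar [302.3 221.5] 0.63 [560.   4.]
scene vial [319.1 189.6] 0.56 [ 635. -192.]
side lip_inner [299.  202.9] 0.76 [463. -12.]
side tray_floor [256.  226.9] 0.83 [583.  26.]
side dish_upper [324.9 253.1] 0.74 [417. 161.]
side forceps [271.2 227. ] 0.53 [542.  29.]
side marker [304.6 290. ] 0.46 [484. 287.]
side jar [241.7 264.7] 0.76 [625. 179.]
```

View pics/m7.png

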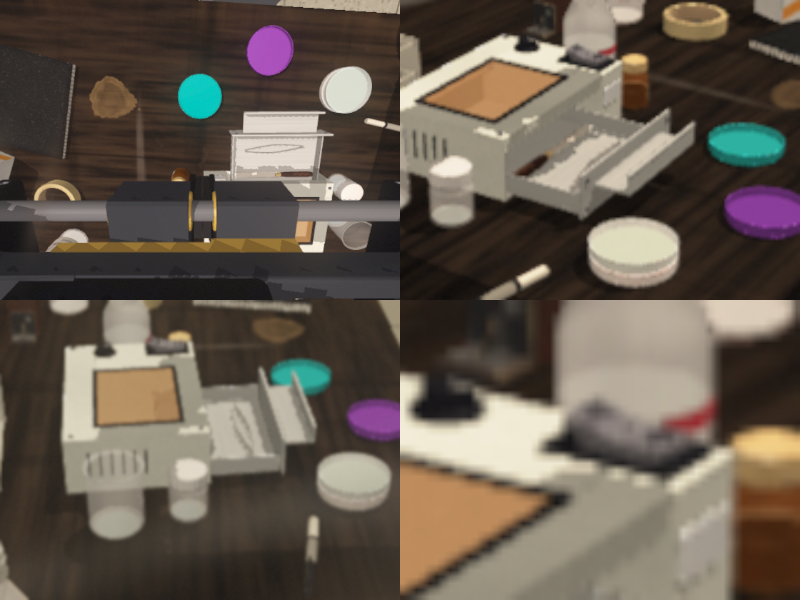

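The tray is out with both instruments lying in it. The stack is level and clear of it, the rocker's near half is flat, and the bystanders have not moved. I'll check the draw length numerically.

```bash
python3 - <<'E'
from h import *
g=cv2.imread("pics/wrist7.png",0).astype(float)
P=[]
for c in range(346,440,6):
    col=cv2.GaussianBlur(g,(1,3),0)[145:170,c]; r=145.5+np.argmax(np.diff(col)); P.append((c,r))
W=np.array([ray("wrist",p,65)[:2] for p in P]); k=np.polyfit(W[:,1],W[:,0],1)
W=W[abs(np.polyval(k,W[:,1])-W[:,0])<3]; k=np.polyfit(W[:,1],W[:,0],1)
yc=17; out=np.array([np.polyval(k,yc),yc]); print("lip outer edge",out,"slope",k[0],"n",len(W))
print("expected outer edge from case fit at stop (x):",686-139*.998-26*.061-90*.998)
def old():
    g=cv2.imread("pics/w0.png",0).astype(float); return [(c,170.5+np.argmax(np.diff(g[170:195,c]))) for c in range(255,345,8)]
print("w0 edge rows",old()[::3])
E
```

```text
lip outer edge [458.79897437  17.        ] slope -0.06181985217874528 n 16
expected outer edge from case fit at stop (x): 455.872
w0 edge rows [(255, np.float64(179.5)), (279, np.float64(182.5)), (303, np.float64(182.5)), (327, np.float64(180.5))]
```

The rigid stop says full draw, but the image numbers give about 86 ± 3 mm. I'll measure again from the pose of the first wrist picture, so calibration errors cancel.

```bash

python3 -m handwheel '[[0,-0.005,0.01,-0.003,-0.005],[0,-0.01,0.03,-0.006,-0.015],[0,-0.015,0.05,-0.01,-0.018],[0,-0.02,0.07,-0.014,-0.018],[0,-0.025,0.09,-0.014,-0.018],[0,-0.03,0.11,-0.014,-0.018],[0,-0.034,0.125,-0.014,-0.018],[0,-0.036,0.132,-0.014,-0.018],[0,-0.036,0.136,-0.014,-0.018],[0,-0.036,0.136,-0.014,-0.018],[0,-0.036,0.136,-0.014,-0.018]]'
cat > m.py <<'E'
from h import *
import h
st(); save("wrist","pics/w8.png"); c8=h.cal("wrist")
c0=(c8[0],np.array([466.775,-5.483,512.070]),R.from_quat([0.6709168,0.72846511,0.10236889,0.09343358]).as_matrix())
from types import SimpleNamespace
def edge(f,cal,cols,r0,r1):
    K,o,A=cal; g=cv2.GaussianBlur(cv2.imread(f,0).astype(float),(5,1),0); W=[]
    for c in cols:
        d=np.diff(g[r0:r1,c]); i=int(np.argmax(d>0.6*d.max())); i=i+int(np.argmax(d[i:i+2]))
        a,b,e=d[max(i-1,0)],d[i],d[min(i+1,len(d)-1)]; r=r0+i+.5+(.5*(a-e)/(a-2*b+e) if a-2*b+e else 0)
        v=A@np.linalg.solve(K,[c,r,1.]); W.append((o+v*(65-o[2])/v[2])[:2])
    W=np.array(W); k=np.polyfit(W[:,1],W[:,0],1)
    for _ in range(3):
        q=abs(np.polyval(k,W[:,1])-W[:,0])<2; W=W[q]; k=np.polyfit(W[:,1],W[:,0],1)
    return k,len(W)
u=np.round(proj("wrist",(459,17,65))).astype(int); print("lip px",u)
for f,c,cols,r0,r1,y in (("pics/w0.png",c0,range(254,345,4),174,190,22.5),("pics/w8.png",c8,range(u[0]-45,u[0]+46,4),u[1]-9,u[1]+9,17)):
    k,n=edge(f,c,cols,r0,r1); print(f,"x at",y,np.round(np.polyval(k,y),1),"slope",np.round(k[0],3),n)
E
python3 m.py
```

```text
time: 23.95
position: [526.8, -0.3, 350.6]
ee_rot: [-0.04, 0.999, -0.0, -0.0]
contact_force: [0.7, -1.5, -0.1]
grip_width: 0.4
t 23.95 p [ 5.268e+02 -3.000e-01  3.506e+02] toolx deg -175.43 F [ 0.7 -1.5 -0.1] w 0.4
lip px [299 128]
pics/w0.png x at 22.5 544.4 slope -0.066 22
pics/w8.png x at 17 457.7 slope -0.067 23
```

```bash

python3 -m handwheel '[[0,0.008,0.004,0.02,0.018],[0,0.02,0.01,0.05,0.018],[0,0.033,0.015,0.08,0.018],[0,0.042,0.019,0.11,0.018],[0,0.0436,0.0196,0.14,0.018],[0,0.0436,0.0196,0.17,0.018],[0,0.0436,0.0196,0.195,0.018],[0,0.0436,0.0196,0.215,0.018],[0,0.0436,0.0196,0.23,0.018],[0,0.0436,0.0196,0.24,0.018],[0,0.0436,0.0196,0.245,0.018],[0,0.0436,0.0196,0.245,0.018]]'
python3 -c "
from h import *
to([481.5,16.5,51],-176.4)"
```

```text
time: 25.0
position: [481.3, 15.2, 104.7]
ee_rot: [-0.03, 1.0, -0.0, -0.001]
contact_force: [0.4, -0.4, 0.2]
grip_width: 0.3
t 25.0 p [481.3  15.2 104.7] toolx deg -176.52 F [ 0.4 -0.4  0.2] w 0.3
shift [-0.0004  0.0014  0.0537]
turn -0.0022
```

```bash

python3 -m handwheel '[[0,0,0.001,0.01,0],[0,0,0.001,0.022,0],[0,0,0.001,0.034,0],[0,0,0.001,0.044,0],[0,0,0.001,0.05,0],[0,0,0.001,0.053,0],[0,0,0.001,0.053,0]]'
python3 -m handwheel '[[0,0.003,0,0,0],[0,0.006,0,0,0],[0,0.009,0,0,0],[0,0.011,0,0,0],[0,0.013,0,0,0],[0,0.015,0,0,0],[0,0.017,0,0,0],[0,0.018,0,0,0],[0,0.018,0,0,0]]'
python3 -m handwheel '[[0,0.001,0,0,0],[0,0.002,0,0,0],[0,0.003,0,0,0],[0,0.003,0,0,0],[0,0.003,0,0,0]]'
```

```text
time: 25.58
position: [482.0, 16.8, 52.7]
ee_rot: [-0.031, 1.0, -0.0, 0.0]
contact_force: [0.5, 0.4, 0.2]
grip_width: 0.9
time: 26.33
position: [473.1, 18.2, 54.9]
ee_rot: [-0.033, 0.999, 0.002, 0.01]
contact_force: [17.1, -3.5, -9.9]
grip_width: 0.4
time: 26.75
position: [472.9, 18.7, 55.5]
ee_rot: [-0.033, 0.999, 0.003, 0.013]
contact_force: [21.9, -5.9, -12.5]
grip_width: 0.5
```

It holds at x = 473.0 under 22 N, the same place as the first pull, against about 3 N of friction. That is the hard stop. I'll unload, rise clear, check once more and hand in.

```bash

python3 -m handwheel '[[0,-0.005,0,0,0],[0,-0.01,0,0,0],[0,-0.015,0,0,0],[0,-0.019,0,0,0],[0,-0.02,0,0,0],[0,-0.02,0,-0.008,0],[0,-0.02,0,-0.03,0],[0,-0.02,0,-0.06,0],[0,-0.02,0,-0.09,0],[0,-0.02,0,-0.12,0],[0,-0.02,0,-0.14,0],[0,-0.02,0,-0.14,0]]'
python3 -m handwheel '[[0,0,0,-0.02,0],[0,0,0,-0.05,0],[0,0,0,-0.08,0],[0,0,0,-0.105,0],[0,0,0,-0.12,0],[0,0,0,-0.12,0],[0,0,0,-0.12,0]]'
python3 - <<'E'
from h import *
st()
for n in ("wrist","scene","side"):
 save(n,f"pics/{n}9.png")
 for t,z in (("lip_inner",65),("tray_floor",15),("dish_upper",14),("forceps",15),("spatula",15),("marker",0),("jar",0),("beaker",0),("vial",0),("rocker_near_half",92)):
  for q in ctrl.tip_of(t,n)[:1]: print(n,t,round(q["p"],2),np.round(ray(n,q["xy"],z)[:2]))
im=cv2.imread("pics/wrist9.png"); m=(im.min(2)>140).astype(np.uint8)
for ct in cv2.findContours(m,0,1)[0]:
  if cv2.contourArea(ct)<800: continue
  P=np.array([ray("wrist",p,28)[:2] for p in ct[:,0]]); c,r=cv2.minEnclosingCircle(P.astype(np.float32)); print(np.round(c),round(r,1))
E
```

```text
time: 27.75
position: [482.9, 17.3, 197.9]
ee_rot: [-0.031, 0.999, 0.001, 0.005]
contact_force: [0.5, 0.1, -1.0]
grip_width: 0.3
time: 28.33
position: [480.2, 16.9, 312.5]
ee_rot: [-0.031, 1.0, 0.0, 0.0]
contact_force: [-0.7, -0.4, -0.9]
grip_width: 0.3
t 28.33 p [480.2  16.9 312.5] toolx deg -176.47 F [-0.7 -0.4 -0.9] w 0.3
wrist lip_inner 0.98 [459.  17.]
wrist tray_floor 0.85 [579.  28.]
wrist dish_upper 0.71 [408. 151.]
wrist forceps 0.65 [543.  19.]
wrist marker 0.83 [480. 280.]
wrist beaker 0.48 [550.  20.]
wrist vial 0.83 [ 624. -178.]
scene lip_inner 0.59 [472.   7.]
scene tray_floor 0.8 [586.  23.]
scene dish_upper 0.9 [415. 150.]
scene forceps 0.53 [547.  25.]
scene spatula 0.62 [598.  33.]
scene marker 0.86 [487. 287.]
scene jar 0.77 [613. 200.]
scene beaker 0.57 [728. 206.]
scene vial 0.74 [ 641. -188.]
scene rocker_near_half 0.52 [ 640. -110.]
side lip_inner 0.6 [460.  18.]
side tray_floor 0.55 [582.  21.]
side dish_upper 0.71 [410. 152.]
side forceps 0.64 [536.  38.]
side marker 0.59 [484. 279.]
side jar 0.75 [620. 187.]
side beaker 0.73 [697. 211.]
side rocker_near_half 0.75 [473.  54.]
[ 736. -227.] 53.6
[550.   3.] 134.0
[473.  19.] 83.7
[409. 148.] 47.9
[255. 327.] 29.2
[253. 198.] 99.3
```

```bash
python3 -c "
from rig import ctrl
print(ctrl.sign_off())"
```

```text
the job is handed in; nothing more can be done
None
```

The job is done and handed in at about 28 s; `sign_off` gave no verdict.

- **Lamp:** I pressed the rocker's near half down while the tray was shut. It bottomed at 92 mm with 12.6 N on the tip, and the crops show the near half flat.
- **Dishes:** Three low pushes moved the white stack from about (501, 25) to about (409, 150), with the dishes level and one on the other. That leaves an estimated 25 mm to the drawn-out pull and about 30 mm to the marker.
- **Tray:** I hooked it behind the lip and drew it out until it held rigid. Two separate pulls stopped at the same place, x = 473, with the second reaching 22 N against about 3 N of friction.
- **Other things:** Forceps and spatula lie in the tray in the pictures, and I saw no bystander shift beyond measurement noise.

**Checks that disagreed:**
- **Draw length:** the lip measurements gave about 86–87 mm and the tray-floor point about 89 mm, against the nominal 90 mm. I put this down to camera error because the stop was rigid both times.
- **Rocker:** in the last pictures the network put the rocker point at (473, 54) in the side view, which is plainly wrong. In the scene view it was about 15 mm off, at low confidence. I relied on the press force and the crops instead.

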